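Comb the seal rods into the grooves of the sprung tray

TASK

Take the wooden rake from its rubber mat, set its tines down on the flat strip at the red end of the green tray and comb it through to the far end, resting lightly on the steel bed the whole way (about 5 N, never 12 N or more), so that all four rods drop into the grooves and lie parallel. Then stand the rake back on its mat, lined up with it. Only the rake may touch the rods, and leave the funnel, jar, spanner and radio where they are.

Things in the scene. Friction and masses are not known exactly. Their poses are not given: they have to be found in the camera images.
- tray: Green tray frame fixed to the table, 212 mm along its x, 322 mm along its y; walls 6 mm thick, tops 50 mm above the table (inside 200 x 310 mm). Origin: centre of its underside, on the table. The end wall at -y is red (start of the stroke); the stroke runs along +y. Inside floats a grooved steel bed, 194 x 304 mm.
- groove_mid (a point): Middle of the nine grooves, at wall-top height. They run along tray x: 130 long, 15 wide, 11.5 deep, 5 mm ribs between (20 mm pitch), tray y = -90 to +85 mm. The bed rides on springs and sinks under a push: 1 mm per 10 N in the middle, per 4 N at its ends. Hidden weights set its resting top 35 to 42 mm above the table, sloping along y by up to 6 mm end to end; not measured: feel for it.
- red_end (a point): Start of the stroke: over the middle of the flat strip at the red end (tray y from -152 to -90 mm), at wall-top height (50 mm above the table), at tray y = -122 mm. All round the grooves the bed is flat, flush with the rib tops: this strip, the far strip, and runways along both sides (65 to 97 mm either side of the tray's middle line).
- far_end (a point): End of the stroke: over the flat strip at the far end (tray y from +85 to +152 mm), at wall-top height, at tray y = +116 mm. The rake must get here, past all the grooves, still resting on the bed.
- rake: Wooden hand rake, about 0.25 kg, 166 mm along x, 36 mm along y, 72 mm tall, on two rows of round brass tines (5.5 mm radius, rounded tips, rows at y = +-12 mm, end tines at x = +-76 mm, the others 1 mm shorter). Origin: centre of its underside, level with the tine tips. In use its x lies along tray x, centred, its end tines on the side runways; the tines push rods lying on the ribs and pass over rods in the grooves.
- rake_grip (a point): Grip point of the rake, 52 mm above the tine tips, axes as rake. It lies in a dark wood block 70 mm along x, 24 mm wide along y, whose sides run from 28 to 72 mm above the tine tips: pinch it from above across y. The wider head lies below it, its top 28 mm above the tine tips.
- mat: Black rubber mat fixed to the table, 200 mm along x, 90 mm along y, 3 mm thick. Origin: centre of its underside. The rake starts and must end standing on its middle, rake x roughly along mat x (either way round).
- rod0: Red rod with round ends, 90 mm long, 10 mm across, 18 g. Origin: its centre; x along its length (it may be rolled about x). Starts lying slantwise over the ribs, about 20 to 35 degrees off the grooves; nearest the red end.
- rod1: Yellow rod with round ends, 90 mm long, 10 mm across, 18 g. Origin: its centre; x along its length (it may be rolled about x). Starts lying slantwise over the ribs, about 20 to 35 degrees off the grooves; second from the red end.
- rod2: Blue rod with round ends, 90 mm long, 10 mm across, 18 g. Origin: its centre; x along its length (it may be rolled about x). Starts lying slantwise over the ribs, about 20 to 35 degrees off the grooves; third from the red end.
- rod3: Orange rod with round ends, 90 mm long, 10 mm across, 18 g. Origin: its centre; x along its length (it may be rolled about x). Starts lying slantwise over the ribs, about 20 to 35 degrees off the grooves; farthest from the red end.
- funnel: Bystander: tin funnel in a ring stand (base 110 x 80 mm, 210 mm tall). Origin: centre of its base's underside.
- jar: Bystander: open glass jar of coloured plastic seals, 76 mm across, 100 mm tall. Origin: centre of its underside.
- spanner: Bystander: steel spanner, 180 mm long, lying flat. Origin: underside.
- radio: Bystander: blue handheld radio standing upright, 60 x 34 mm, 205 mm tall with its aerial. Origin: centre of its underside.
There are look-alikes about, which are no part of the job. Of the things that look like the rake, the largest one is meant.

How it is judged (in metres and radians):
On the way, in this order (a step that is already met when the one before it is completed fails the run):
1. rake set down lightly on the flat strip at the red end, across the tray (contact force between rake and tray above 1 N and x of rake_grip in the frame of tray between -0.014 and 0.014 m and z of rake_grip in the frame of tray below 0.099 m and angle between the x axis of rake and the x axis of tray, either way round below 0.15 rad and y of rake_grip in the frame of tray below -0.105 m), for 0.1 s.
2. combing: rake passes the first grooves resting on the bed (contact force between rake and tray above 1 N and x of rake_grip in the frame of tray between -0.014 and 0.014 m and z of rake_grip in the frame of tray below 0.099 m and angle between the x axis of rake and the x axis of tray, either way round below 0.15 rad and y of rake_grip in the frame of tray between -0.07 and -0.04 m), for 0.1 s.
3. combing: rake passes the middle resting on the bed (contact force between rake and tray above 1 N and x of rake_grip in the frame of tray between -0.014 and 0.014 m and z of rake_grip in the frame of tray below 0.099 m and angle between the x axis of rake and the x axis of tray, either way round below 0.15 rad and y of rake_grip in the frame of tray between -0.005 and 0.025 m), for 0.1 s.
4. combing: rake passes the last grooves resting on the bed (contact force between rake and tray above 1 N and x of rake_grip in the frame of tray between -0.014 and 0.014 m and z of rake_grip in the frame of tray below 0.099 m and angle between the x axis of rake and the x axis of tray, either way round below 0.15 rad and y of rake_grip in the frame of tray between 0.055 and 0.085 m), for 0.1 s.
5. rake on the far flat strip, still resting on the bed (contact force between rake and tray above 1 N and x of rake_grip in the frame of tray between -0.014 and 0.014 m and z of rake_grip in the frame of tray below 0.099 m and angle between the x axis of rake and the x axis of tray, either way round below 0.15 rad and y of rake_grip in the frame of tray above 0.1 m), for 0.1 s.
At the end, for the whole second after the job is handed in: All rods at rest down in the grooves, within 0.12 rad of parallel to them, centres 22 to 37.5 mm above the table; rake upright (0.1 rad) and at rest on the mat, within 35 mm of its centre and 0.3 rad of its long direction (z of rod0 in the frame of tray between 0.022 and 0.0375 m and x of rod0 in the frame of tray between -0.1 and 0.1 m and y of rod0 in the frame of tray between -0.15 and 0.15 m and angle between the x axis of each of rod0, rod1, rod2, rod3 and the x axis of tray, either way round below 0.12 rad and z of rod1 in the frame of tray between 0.022 and 0.0375 m and x of rod1 in the frame of tray between -0.1 and 0.1 m and y of rod1 in the frame of tray between -0.15 and 0.15 m and z of rod2 in the frame of tray between 0.022 and 0.0375 m and x of rod2 in the frame of tray between -0.1 and 0.1 m and y of rod2 in the frame of tray between -0.15 and 0.15 m and z of rod3 in the frame of tray between 0.022 and 0.0375 m and x of rod3 in the frame of tray between -0.1 and 0.1 m and y of rod3 in the frame of tray between -0.15 and 0.15 m and linear speed of each of rod0, rod1, rod2, rod3, rake below 0.02 m/s and horizontal distance between rake_grip and mat below 0.035 m and angle between rake's own z axis and vertical below 0.1 rad and height (world z) of rake_grip between 0.05 and 0.06 m and angle between the x axis of rake and the x axis of mat, either way round below 0.3 rad); the robot touches nothing.
It fails at once if the rake presses on the tray with 12 N or more (contact force between rake and tray above 12 N).
It fails at once if the gripper or arm touches a rod (contact force between any of the fingers, the arm and rod0 above 0.3 N or contact force between any of the fingers, the arm and rod1 above 0.3 N or contact force between any of the fingers, the arm and rod2 above 0.3 N or contact force between any of the fingers, the arm and rod3 above 0.3 N).
It fails at once if a bystander is moved by more than 20 mm (distance of any of funnel, jar, spanner, radio from where it was at the start of the episode above 0.02 m).
It also fails if it takes over 72 s, if anything falls off the work surface, if the arm or the gripper's body presses on something with over 40 N, if the wrist force passes 120 N, or if a joint passes its speed limit or range.

ROBOT

A 7-joint arm with a two-finger parallel gripper is mounted at the origin on the work surface. World frame = base frame: x ahead of the robot, y to its left, z up, the work surface at z = 0. Lengths are in mm, angles in rad, forces in N, time in s.
With the tool pointing down it reaches from about 350 to 900 mm from the base axis. Payload 19.9 kg.
Tool frame: the origin (TCP) lies at the very end of the fingers, on their centre line; the grasp point (between the pads) lies 19 mm behind it; z points along the fingers, y is the direction in which the jaws open and shut (so a half turn about z gives the same grasp; the last joint's range is limited). The gripper opens to 85 mm and grips with 20 to 120 N. Pads are 22 mm wide; open, the fingers measure 114 mm over their backs; the gripper's body (76 mm by 85 mm) begins 54 mm behind the grasp point. The pads swing forward as they close: fully open they stand 13 mm farther back than shut.
Start: joints at [1.292, 0.417, -0.01, 1.614, 0.005, 1.111, -0.053], TCP at [147.223, -607.392, 210.86] pointing down, gripper open.
Joint ranges: [-2.81, 2.81], [-0.39, 2.02], [-1.27, 1.25], [0.06, 2.57], [-1.19, 4.33], [0.19, 2], [-2.82, 2.82]. Speed limits (rad/s): [1.89, 1.89, 2.39, 2.39, 3.01, 3.01, 3.01].

INTERFACE

Orientations are given as a unit quaternion [x, y, z, w].
In Python, from plant import manip, eyes, job gives the robot as it stands.
- The arm moves only by the shell command python3 -m jog 'ROWS' [OPENING]. ROWS is JSON, a list that holds one entry, the list of rows, each a list of 6 numbers: the shift along the world's x, y, z each as a share of 300 mm, from -1 to 1, then the turn, a rotation vector about the world's x, y, z each as a share of 180 degrees, from -1 to 1. A call has 1 to 20 rows; each row is the pose to reach, as a shift and turn from the pose commanded when the call began, turning the shorter way round; what a row does not reach only later rows make up. A row lasts 1/8 s, in which the tool goes at most 62.5 mm and 10.7 degrees, less where a joint would pass 70% of its speed; a pose out of reach is approached as far as the arm can. A call with a number of a shift or a turn outside -1 to 1 is refused whole. A call with a gripper value outside its range is refused whole. OPENING is the opening, from 0 (shut) to 1 (fully open), set as the call begins (- or left out, the last holds). The fingers move at their own pace and stop on an object; the grip force is fixed at half the most. Time passes only in rows, so rows that repeat a pose let the fingers close. It gives the time, the measured TCP pose, the force and the opening at its end, in the units of the state.
- manip.state(): the state, without advancing time (a new reading comes with each control period).
- eyes.read_camera(name): name is "scene" or "side" or "wrist"; returns a dict with "img" (400x640x3 uint8, red, green, blue), "z_map" (400x640 float32, mm along the optical axis (not along the pixel's ray), 0 where there is no reading), "mtx" (3x3 intrinsics, pixels), "extrinsics" (4x4, takes a point from camera to world coordinates). Camera axes: x right, y down, z forward; pixel columns grow to the right and rows downward; lengths in mm; the calibration is good to about 2 mm. A picture is of the moment at which its call begins.
- job.sign_off(): hands the job in, once; it reports no verdict.
The state is a dict: "time_s": time; "q": joint angles; "qvel": joint speeds; "joint_torque": joint torques, N m; "position": TCP position; "eef_rot": TCP orientation; "ft_force": force on the tool from outside, world axes, zero at the start; "moment": the same for the moment, N m; "width": finger opening in mm.
Only numpy, scipy, OpenCV 4.12 (cv2) and the standard library are available. Lean on these libraries where they do the work, as an engineer would, in place of code of your own. Each camera call takes 0.05 s, during which the arm holds its last target.

## Working session

There is one attempt and no reset: what is moved stays moved. The work goes in short steps, Python scripts to look and compute and a shell command to move; the robot and the scene stay as the last step left them, time stands still between calls to the robot, and variables do not carry over. Pictures are saved under pics/ and viewed, and the job is handed in when it is done.

```bash
ls; mkdir -p pics
cat > h.py <<'E'
import numpy as np,cv2
from plant import manip,eyes,job
def snap(n,f):
    c=eyes.read_camera(n); np.savez(f'pics/{f}.npz',**c); cv2.imwrite(f'pics/{f}.png',c['img'][:,:,::-1]); return c
def ld(f): return dict(np.load(f'pics/{f}.npz'))
def px(c,u,v,z=None):
    d=c['z_map'][int(round(v)),int(round(u))] if z is None else None
    K=c['mtx'];T=c['extrinsics'];r=np.array([(u-K[0,2])/K[0,0],(v-K[1,2])/K[1,1],1])
    if z is None: p=r*d
    else:
        w=T[:3,:3]@r; p=r*(z-T[2,3])/w[2]
    return T[:3,:3]@p+T[:3,3]
def crop(c,f,u0,u1,v0,v1,s):
    cv2.imwrite(f'pics/{f}.png',cv2.resize(np.ascontiguousarray(c['img'][v0:v1,u0:u1,::-1]),None,fx=s,fy=s,interpolation=cv2.INTER_CUBIC))
E
python3 - <<'E'
from h import *
print(manip.state())
for n in('scene','side','wrist'): c=snap(n,n+'0'); print(n,c['mtx'][0],c['extrinsics'].round(2).tolist())
E
```

```text
pics
{'time_s': 0.0, 'q': array([ 1.29150665,  0.41798012, -0.01032853,  1.61418812,  0.00464038,
        1.11068905, -0.05300109]), 'qvel': array([-0.00066872, -0.0006958 , -0.00092017,  0.00037774,  0.00093988,
        0.00060553,  0.00217767]), 'joint_torque': array([-1.36215326e-04, -8.64442849e+01,  6.79430310e-01, -4.34898090e+01,
        1.91921275e-02,  7.55012763e-03, -1.51122658e-04]), 'position': array([ 147.15205591, -607.03962524,  210.25045293]), 'eef_rot': array([ 9.92939899e-01,  1.18616909e-01, -8.77635017e-05, -6.14276128e-04]), 'ft_force': array([-0.03396474,  0.15421942, -0.25753107]), 'moment': array([ 0.04591038, -0.01539837, -0.02925134]), 'width': 85.14264134264174}
scene [433.16937453   0.         317.07413545] [[-0.61, 0.64, -0.47, 1234.35], [0.79, 0.48, -0.38, 528.3], [-0.02, -0.6, -0.8, 1196.66], [0.0, 0.0, 0.0, 1.0]]
side [373.35538579   0.         320.63804041] [[-0.86, -0.39, 0.32, 203.25], [-0.5, 0.66, -0.56, 613.52], [0.01, -0.65, -0.76, 911.67], [0.0, 0.0, 0.0, 1.0]]
wrist [356.85602747   0.         318.57372378] [[0.24, -0.93, -0.27, 216.75], [-0.97, -0.23, -0.06, -589.55], [-0.0, 0.28, -0.96, 373.16], [0.0, 0.0, 0.0, 1.0]]
```

View pics/scene0.png

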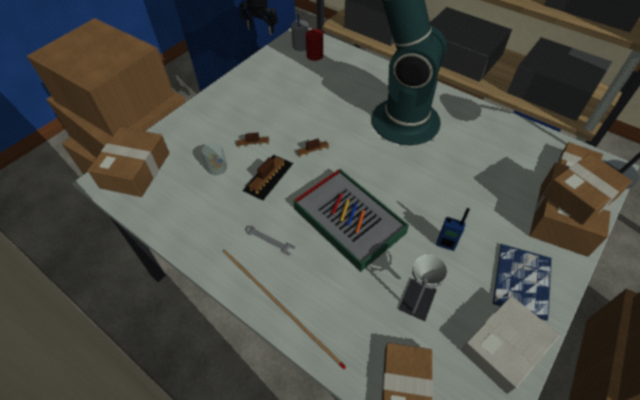

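View pics/side0.png

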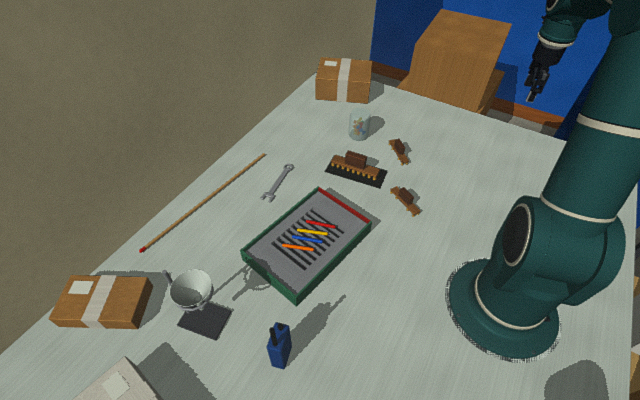

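View pics/wrist0.png

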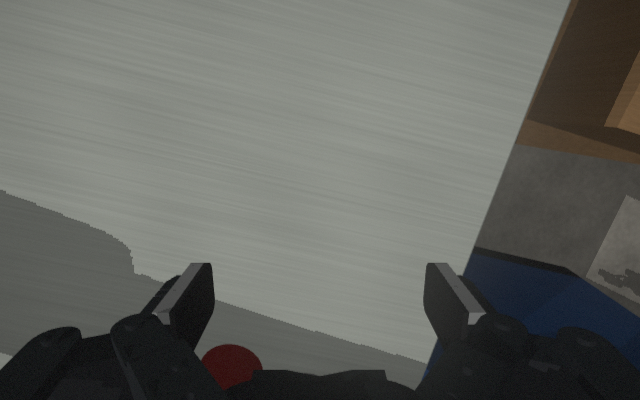

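The scene picture shows three rake-like things: the large one on the black mat (268,175), and two small ones at (252,140) and (312,147). I choose the one on the mat because it is the largest. The tray is centred near (352,218), with its red end at upper left. Next I'll check close crops.

Run:
```python
from h import *
c=ld('scene0'); crop(c,'s_crop1',220,420,110,280,4)
c=ld('side0'); crop(c,'d_crop1',230,430,120,310,4);crop(c,'d_crop2',310,430,130,230,6)
```

```text
(no output)
```

View pics/s_crop1.png

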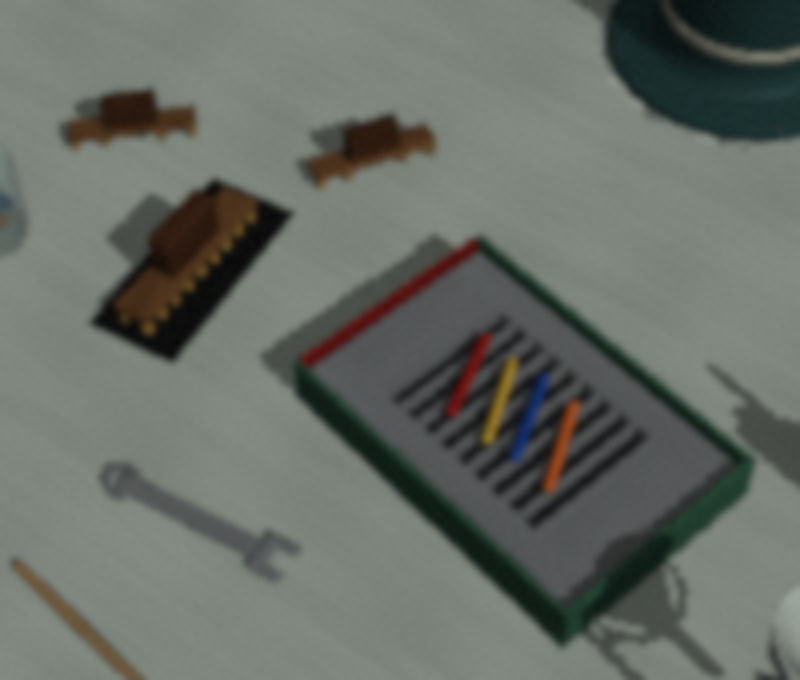

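View pics/d_crop1.png

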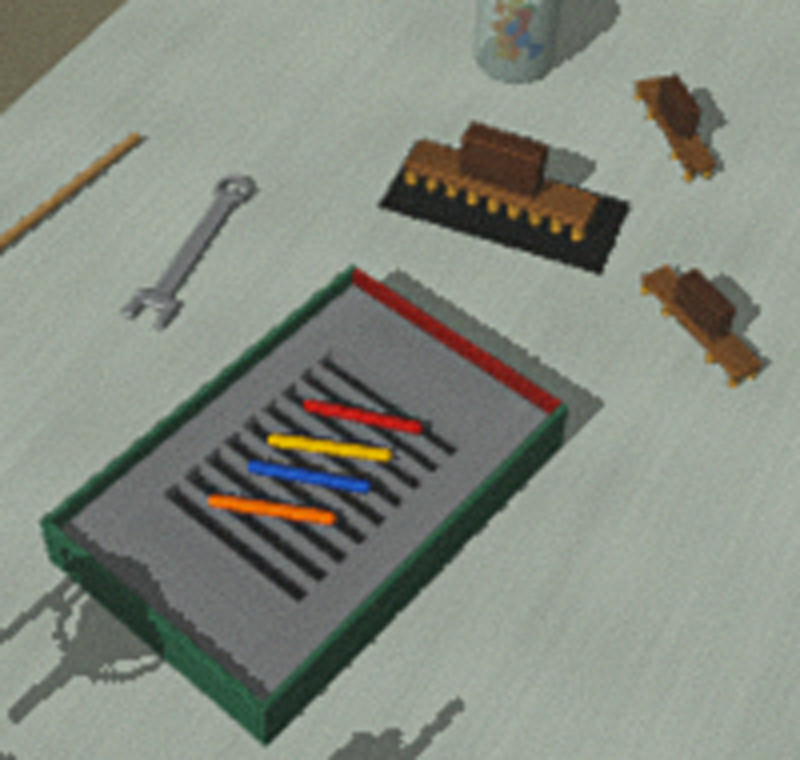

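View pics/d_crop2.png

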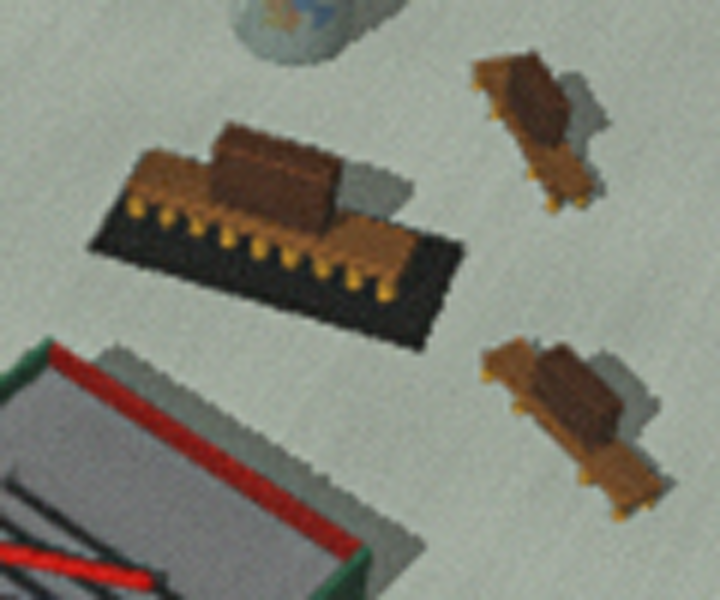

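```bash
cat >> h.py <<'E'
from scipy.optimize import least_squares
def fitrect(P,L,Q):
    # P world pts (n,2), L local pts
    P=np.array(P);L=np.array(L)
    def f(x):
        c,s=np.cos(x[2]),np.sin(x[2]); return (L@np.array([[c,s],[-s,c]])+x[:2]-P).ravel()
    r=least_squares(f,[*P.mean(0),Q]); return r.x,r.fun.reshape(-1,2)
E
python3 - <<'E'
from h import *
def cp(c,pts,s,u0,v0,z): return [px(c,(u+.5)/s-.5+u0,(v+.5)/s-.5+v0,z)[:2] for u,v in pts]
sc,sd=ld('scene0'),ld('side0')
A=cp(sd,[(352,267),(567,408),(266,706),(43,522)],4,230,120,50)
B=cp(sc,[(300,365),(480,238),(752,460),(567,612)],4,220,110,50)
print(np.round(A),np.round(B))
L=[(-106,-161),(106,-161),(106,161),(-106,161)]
for P in(A,B):
  # decide handedness: red edge ends P0,P1
  for l in (L,[(-a,b) for a,b in L]):
    best=min((fitrect(P,l,q) for q in(0,1.5,3,-1.5)),key=lambda r:np.abs(r[1]).sum()); print(best[0].round(3),best[1].round(1).tolist())
A=cp(sd,[(90,248),(422,352),(464,243)],6,310,130,3)
B=cp(sc,[(92,322),(172,360),(293,212),(215,180)],4,220,110,3)
print(np.round(A),np.round(B))
print(np.round(cp(sd,[(230,122),(342,158),(333,176),(215,140)],6,310,130,75)))
print(np.round(cp(sc,[(148,237),(195,192),(220,205),(175,250)],4,220,110,75)))
E
```

```text
[[604. -77.]
 [399. -36.]
 [461. 272.]
 [665. 235.]] [[604. -73.]
 [401. -36.]
 [462. 274.]
 [663. 233.]]
[ 5.32508e+02  9.85930e+01 -2.03000e-01] [[-207.9, 38.9], [204.8, -44.4], [207.3, -37.3], [-204.2, 42.9]]
[ 5.32508e+02  9.85930e+01 -1.94000e-01] [[1.3, -3.2], [-1.7, -2.9], [-1.9, 4.8], [2.3, 1.3]]
[ 5.32614e+02  9.94270e+01 -1.92000e-01] [[-206.3, 35.0], [204.6, -43.2], [205.6, -36.3], [-204.0, 44.5]]
[532.614  99.427   6.092] [[1.9, -5.3], [-3.4, -2.9], [-2.5, 4.1], [4.1, 4.1]]
[[ 642. -189.]
 [ 445. -212.]
 [ 459. -303.]] [[ 652. -275.]
 [ 641. -190.]
 [ 445. -216.]
 [ 458. -301.]]
[[ 589. -251.]
 [ 523. -257.]
 [ 521. -241.]
 [ 590. -234.]]
[[ 590. -253.]
 [ 526. -255.]
 [ 524. -227.]
 [ 587. -224.]]
```

```bash
python3 -m jog '[[[0.17,0.15,0,0,0,0],[0.34,0.3,0,0,0,-0.02],[0.5,0.45,0,0,0,-0.04],[0.67,0.6,0,0,0,-0.04],[0.8,0.8,0,0,0,-0.04],[1,0.95,0,0,0,-0.04],[1,0.95,0,0,0,-0.04],[1,0.95,0,0,0,-0.04],[1,0.95,0,0,0,-0.04]]]' 1
python3 - <<'E'
from h import *
print(manip.state()['position'],manip.state()['eef_rot'])
E
```

```text
time_s: 1.27
position: [446.7, -322.9, 210.7]
eef_rot: [0.998, 0.056, -0.0, -0.0]
ft_force: [-0.2, 0.4, 0.6]
width: 85.5
[ 446.65918193 -322.87301085  210.66993975] [ 9.98442669e-01  5.57866163e-02 -2.96182372e-04 -4.88923410e-05]
```

```bash
python3 -m jog '[[[0.17,0.12,0.1,0,0,0],[0.35,0.25,0.1,0,0,0],[0.35,0.25,0.1,0,0,0],[0.35,0.25,0.1,0,0,0]]]' 1
python3 - <<'E'
from h import *
c=snap('wrist','wrist1'); cv2.imwrite('pics/w1.png',c['img'][:,:,::-1])
print(manip.state()['position'],c['extrinsics'].round(2).tolist())
E
```

```text
time_s: 1.78
position: [551.6, -248.2, 240.4]
eef_rot: [0.998, 0.056, -0.0, -0.0]
ft_force: [-0.2, -0.7, -0.1]
width: 85.7
[ 551.052496   -248.94607284  240.52971739] [[0.11, -0.95, -0.28, 622.91], [-0.99, -0.11, -0.03, -239.39], [-0.0, 0.28, -0.96, 403.21], [0.0, 0.0, 0.0, 1.0]]
```

View pics/wrist1.png

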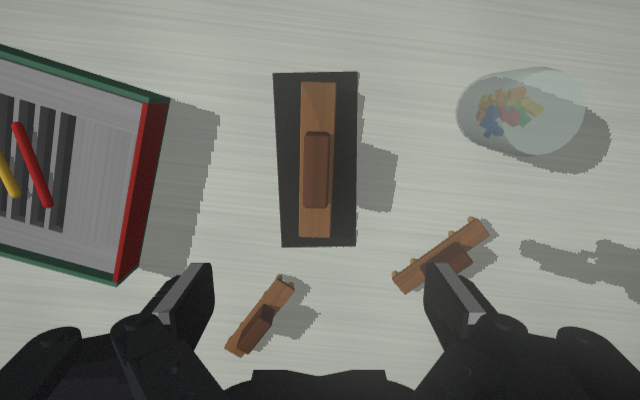

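The rake stands on its mat, with its block top at about (316,170). The mat corners are at (274,73), (357,71), (356,246) and (282,247).

Run:
```python
from h import *
c=ld('wrist1'); crop(c,'w1crop',260,390,60,260,3)
P=[px(c,u,v,3)[:2] for u,v in[(274,73),(357,71),(356,246),(282,247)]]; print(np.round(P))
print('depth head',px(c,316,100),px(c,316,170),px(c,316,225), px(c,316,140),px(c,316,200))
# yaw of block from segmentation by height
h,w=c['z_map'].shape; K=c['mtx'];T=c['extrinsics']
uu,vv=np.meshgrid(np.arange(w),np.arange(h)); d=c['z_map']
W=np.stack([(uu-K[0,2])/K[0,0]*d,(vv-K[1,2])/K[1,1]*d,d],-1)@T[:3,:3].T+T[:3,3]
roi=np.zeros((h,w),bool); roi[60:260,265:362]=1
for lo,hi in((65,85),(25,40)):
    m=roi&(W[...,2]>lo)&(W[...,2]<hi); p=W[m]
    print(m.sum(),p[:,2].mean(),cv2.minAreaRect(p[:,:2].astype(np.float32)))
```

```text
[[ 643. -189.]
 [ 655. -276.]
 [ 458. -303.]
 [ 446. -214.]]
depth head [ 621.27682426 -236.61962443   31.59486322] [ 559.18715909 -243.86313218   75.38266353] [ 488.641846   -251.33281128   29.46757197] [ 586.58808011 -240.81107112   74.25188074] [ 529.67536679 -247.12280905   73.13969621]
1851 74.41095812123008 ((556.0355834960938, -243.8989715576172), (70.32056427001953, 23.95494842529297), 4.699305534362793)
3380 30.628319122550526 ((556.3355712890625, -243.85899353027344), (165.44056701660156, 36.06395721435547), 4.740472793579102)
```

View pics/w1crop.png

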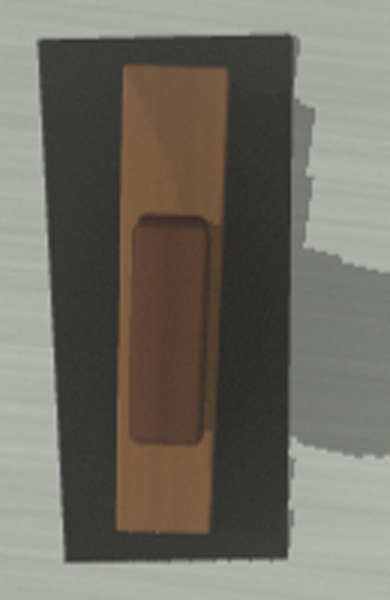

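```bash
python3 -m jog '[[[0.0155,0.015,-0.15,0,0,-0.0094],[0.0155,0.015,-0.3,0,0,-0.0094],[0.0155,0.015,-0.45,0,0,-0.0094],[0.0155,0.015,-0.58,0,0,-0.0094],[0.0155,0.015,-0.65,0,0,-0.0094],[0.0155,0.015,-0.677,0,0,-0.0094],[0.0155,0.015,-0.677,0,0,-0.0094],[0.0155,0.015,-0.677,0,0,-0.0094]]]' 1
python3 - <<'E'
from h import *
c=snap('wrist','wrist2')
s=manip.state();print(s['position'],s['eef_rot'],s['ft_force'],s['moment'])
E
```

```text
time_s: 2.82
position: [557.2, -243.6, 38.9]
eef_rot: [0.999, 0.041, 0.001, 0.0]
ft_force: [-0.0, 0.0, 0.8]
width: 85.7
[ 557.24314326 -243.36368996   38.83067043] [9.99154078e-01 4.11172358e-02 6.21806939e-04 3.39002251e-04] [-0.02849955  0.12575676 -0.24156778] [ 0.03810094  0.04406555 -0.01208867]
```

View pics/wrist2.png

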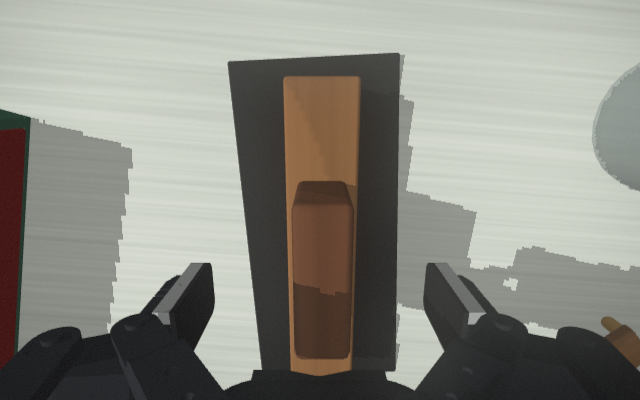

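The jaws straddle the block symmetrically, with fingertips at about x=212 and 425 and the block at about x=322. Closing.

```bash
python3 -m jog '[[[0,0,-0.005,0,0,0],[0,0,-0.005,0,0,0],[0,0,-0.005,0,0,0],[0,0,-0.005,0,0,0],[0,0,-0.005,0,0,0],[0,0,-0.005,0,0,0],[0,0,-0.005,0,0,0],[0,0,-0.005,0,0,0]]]' 0
python3 - <<'E'
from h import *
s=manip.state();print(s['position'],s['eef_rot'],s['ft_force'],s['moment'],s['width'])
E
```

```text
time_s: 3.88
position: [557.0, -242.9, 36.4]
eef_rot: [0.999, 0.041, 0.0, 0.0]
ft_force: [1.3, -0.9, 5.0]
width: 22.4
[ 557.00883234 -242.92596434   36.3701642 ] [9.99146935e-01 4.12963410e-02 1.17368071e-04 1.15864398e-05] [ 1.29675697 -0.91919101  5.046552  ] [ 0.01124032 -0.08266259  0.06539282] 22.406534503907093
```

```bash
python3 -m jog '[[[0,0,0.05,0,0,0],[0,0,0.15,0,0,0],[0,0,0.3,0,0,0],[0,0,0.45,0,0,0],[0,0,0.45,0,0,0],[0,0,0.45,0,0,0]]]' 0
python3 - <<'E'
from h import *
c=snap('wrist','wrist3')
c=snap('side','side3'); crop(c,'d3',300,460,80,240,4)
s=manip.state();print(s['position'],s['eef_rot'],s['ft_force'],s['moment'],s['width'])
E
```

```text
time_s: 4.62
position: [556.3, -242.8, 170.9]
eef_rot: [0.999, 0.041, -0.0, -0.0]
ft_force: [-0.3, -0.6, -2.3]
width: 22.4
[ 556.12145592 -242.62640612  170.10182858] [ 9.99147559e-01  4.12668755e-02 -9.71001667e-04 -5.06715081e-04] [ 0.01870384 -0.39736936 -3.06320334] [-0.00892244 -0.00449761 -0.00758523] 22.906601969357396
```

View pics/wrist3.png

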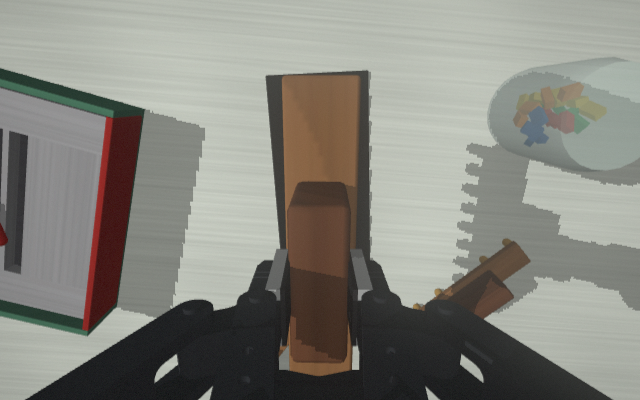

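View pics/d3.png

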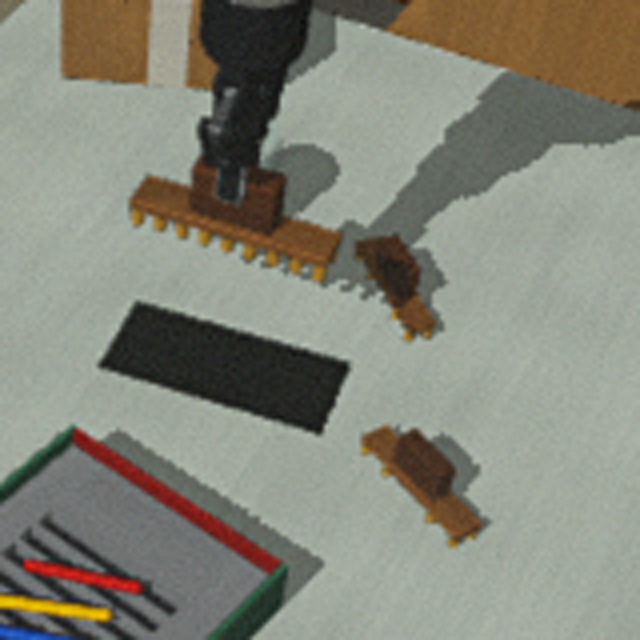

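```bash
python3 -m jog '[[[-0.03,0.15,0,0,0,-0.02],[-0.06,0.3,0,0,0,-0.04],[-0.1,0.45,0,0,0,-0.06],[-0.13,0.6,0,0,0,-0.08],[-0.157,0.74,0,0,0,-0.0877],[-0.157,0.74,0,0,0,-0.0877],[-0.157,0.74,0,0,0,-0.0877],[-0.157,0.74,0,0,0,-0.0877]]]' 0
python3 - <<'E'
from h import *
c=snap('wrist','wrist4')
s=manip.state();print(s['position'],s['eef_rot'],s['ft_force'],s['moment'],s['width'])
d=ld('side0'); print('radio',px(d,280,365,0),'funnel',px(d,205,320,0))
E
```

```text
time_s: 5.72
position: [509.7, -21.9, 170.9]
eef_rot: [0.995, -0.097, -0.0, 0.0]
ft_force: [-0.2, -0.3, -2.7]
width: 22.3
[509.74083629 -21.82951902 170.93518732] [ 9.95284794e-01 -9.69952674e-02 -3.12630827e-04  7.02640687e-06] [-0.41539072 -0.43097356 -2.5058192 ] [-0.01384083  0.01587554 -0.05971156] 22.616614397376
radio [415.15792478 418.32872465   0.        ] funnel [ 6.39241578e+02  4.23509472e+02 -1.13686838e-13]
```

View pics/wrist4.png

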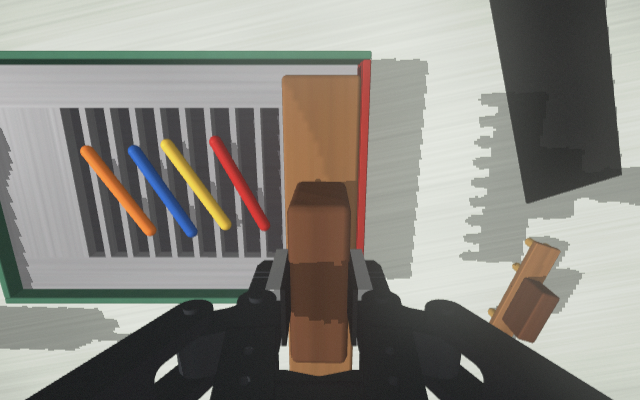

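Run:
```python
from h import *
c=ld('wrist4'); crop(c,'w4a',0,100,230,320,6);crop(c,'w4b',300,400,30,110,6)
h,w=c['z_map'].shape; K=c['mtx'];T=c['extrinsics']
uu,vv=np.meshgrid(np.arange(w),np.arange(h)); d=c['z_map']
W=np.stack([(uu-K[0,2])/K[0,0]*d,(vv-K[1,2])/K[1,1]*d,d],-1)@T[:3,:3].T+T[:3,3]
hsv=cv2.cvtColor(c['img'],cv2.COLOR_RGB2HSV)
th=-.193; R=np.array([[np.cos(th),np.sin(th)],[-np.sin(th),np.cos(th)]])
Lc=(W[...,:2]-[532.6,99])@R.T
for nm,sel in(('+x wall',(abs(abs(Lc[...,0])-103)<14)&(Lc[...,0]>0)),('-x wall',(abs(Lc[...,0]+103)<14)),('red',abs(Lc[...,1]+158)<12),('far',abs(Lc[...,1]-158)<12)):
    m=sel&(abs(W[...,2]-50)<3)&(hsv[...,1]>80)&(d>0)&(uu<372); p=Lc[m]
    if nm[1]=='x': m2=(abs(p[:,1])<140)
    else: m2=abs(p[:,0])<90
    p=p[m2]
    if len(p)<10: print(nm,len(p));continue
    a,b=(p[:,1],p[:,0]) if 'x' in nm else (p[:,0],p[:,1])
    print(nm,len(p),np.polyfit(a,b,1).round(4),np.percentile(b,[2,50,98]).round(1),W[m][:,2].mean())
# bed heights on depth
for nm,lo,hi in(('runway+',70,95),('runway-',-95,-70)):
    m=(Lc[...,0]>lo)&(Lc[...,0]<hi)&(d>0)
    for y in range(-130,150,30):
        k=m&(abs(Lc[...,1]-y)<8)&(W[...,2]<48)
        if k.sum()>20: print(nm,y,k.sum(),np.median(W[k][:,2]).round(1))
for nm,u,v in(('orR',83,150),('orL',153,234),('rdR',214,140),('rdL',265,228)):
    p=px(c,u,v); print(nm,p.round(1),((p[:2]-[532.6,99])@R.T).round(1))
```

```text
+x wall 1604 [-3.500000e-03  1.034553e+02] [100.4 103.2 106. ] 50.017144650744925
-x wall 1190 [-1.300000e-03 -1.012885e+02] [-104.2 -101.   -99.2] 49.623104475530745
red 1333 [ 6.000000e-04 -1.575146e+02] [-160.4 -157.5 -154.7] 49.70192907316559
far 183 [-7.070000e-02  1.508298e+02] [154.2 155.9 159.7] 49.529713392246805
runway+ -130 141 39.1
runway+ -100 176 39.4
runway+ -70 689 39.1
runway+ -40 683 39.0
runway+ -10 685 39.0
runway+ 20 689 39.0
runway+ 50 682 39.0
runway+ 80 681 39.0
runway+ 110 677 39.0
runway- -70 41 39.0
runway- -40 426 39.0
runway- -10 433 39.0
runway- 20 427 39.0
runway- 50 437 38.9
runway- 80 425 38.9
runway- 110 422 38.9
runway- 140 434 38.8
orR [577.5 158.   47.9] [32.8 66.5]
orL [497.7 126.7  46.7] [-39.5  20.5]
rdR [565.   53.2  47.2] [ 40.6 -38.8]
rdL [484.7  30.8  46.9] [-33.9 -76.1]
```

View pics/w4a.png

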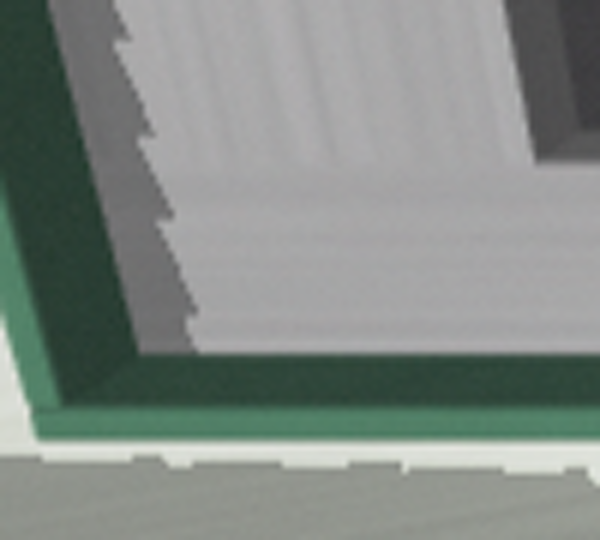

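View pics/w4b.png

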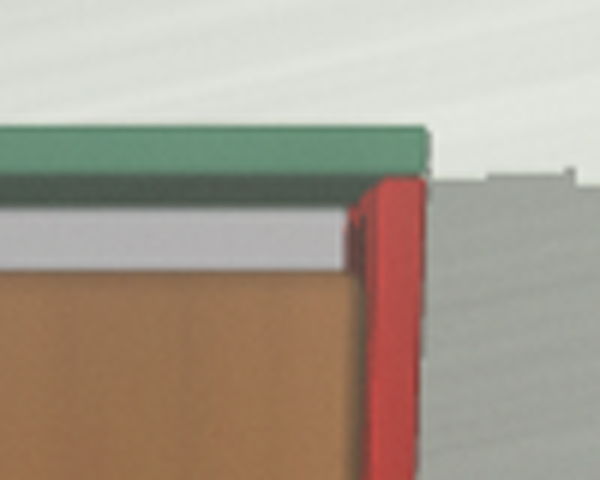

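```bash
python3 -m jog '[[[0,0,-0.1,0,0,0],[0,0,-0.2,0,0,0.001],[0,0,-0.25,0,0,0.001],[0,0,-0.28,0,0,0.001],[0,0,-0.291,0,0,0.001],[0,0,-0.291,0,0,0.001],[0,0,-0.291,0,0,0.001]]]' 0
python3 - <<'E'
from h import *
for i in range(3):
  c=snap('side','side5'); s=manip.state();print(s['time_s'],s['position'].round(2),s['eef_rot'].round(4),s['ft_force'].round(2),s['moment'].round(3),s['width'])
crop(c,'d5',280,420,120,270,5)
E
```

```text
time_s: 6.65
position: [510.2, -20.9, 84.6]
eef_rot: [0.996, -0.095, 0.0, -0.0]
ft_force: [-0.7, 0.1, -2.5]
width: 22.6
6.7 [510.09 -20.88  84.49] [ 9.955e-01 -9.470e-02  4.000e-04 -0.000e+00] [-0.14 -0.18 -2.4 ] [ 0.015 -0.027 -0.026] 22.562562364355376
6.75 [510.03 -20.93  84.4 ] [ 9.955e-01 -9.470e-02  3.000e-04 -0.000e+00] [ 0.5   0.9  -3.19] [-0.06  -0.049  0.003] 22.61224833069596
6.8 [509.97 -20.91  84.33] [ 9.955e-01 -9.470e-02  3.000e-04 -0.000e+00] [ 0.32 -0.61 -2.29] [ 0.012  0.014 -0.029] 22.805770273792323
```

View pics/d5.png

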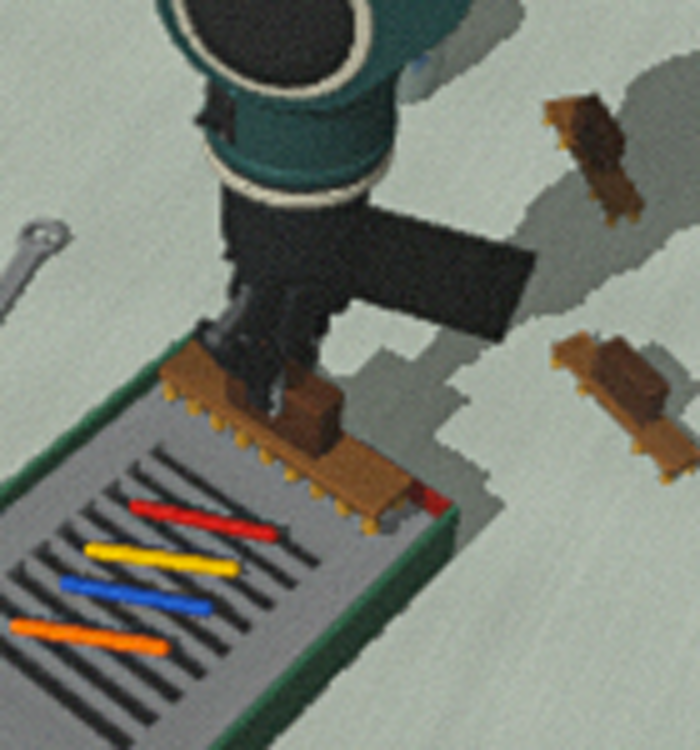

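```bash
cat > fs.py <<'E'
from h import *
import sys
n=int(sys.argv[1]) if len(sys.argv)>1 else 2
F=[];P=[]
for i in range(n):
    eyes.read_camera('side'); s=manip.state(); F.append(s['ft_force']);P.append(s['position'])
F=np.array(F);P=np.array(P);r=P[-1][:2]-[533.6,99.3]
print('t',round(s['time_s'],2),'F',F.mean(0).round(2),'Fz',F[:,2].round(1),'z',P[:,2].round(2),'loc',round(r[0]*.9819-r[1]*.1894,1),round(r[0]*.1894+r[1]*.9819,1),'M',s['moment'].round(2),'q',s['eef_rot'].round(4),'w',round(s['width'],1))
E
python3 -m jog '[[[0,0,-0.004,0,0,0],[0,0,-0.008,0,0,0],[0,0,-0.012,0,0,0],[0,0,-0.012,0,0,0]]]' 0; python3 fs.py
```

```text
time_s: 7.3
position: [509.7, -20.9, 80.2]
eef_rot: [0.996, -0.095, -0.0, -0.0]
ft_force: [0.0, 0.8, -2.8]
width: 22.3
t 7.4 F [-0.38  0.25 -2.59] Fz [-2.4 -2.8] z [80.3  80.34] loc -0.6 -122.5 M [-0.04 -0.    0.04] q [ 9.955e-01 -9.480e-02 -1.000e-04 -0.000e+00] w 22.7
```

```bash
python3 -m jog '[[[0,0,-0.002,0,0,0],[0,0,-0.004,0,0,0],[0,0,-0.004,0,0,0]]]' 0; python3 fs.py 1
python3 -m jog '[[[0,0,-0.002,0,0,0],[0,0,-0.004,0,0,0],[0,0,-0.004,0,0,0]]]' 0; python3 fs.py 1
python3 -m jog '[[[0,0,-0.002,0,0,0],[0,0,-0.004,0,0,0],[0,0,-0.004,0,0,0]]]' 0; python3 fs.py 1
```

```text
time_s: 7.78
position: [509.7, -20.9, 79.1]
eef_rot: [0.996, -0.095, -0.0, -0.0]
ft_force: [0.3, 0.7, -2.8]
width: 22.3
t 7.83 F [-0.06  0.57 -2.15] Fz [-2.1] z [79.14] loc -0.7 -122.5 M [-0.   -0.05  0.04] q [ 0.9955 -0.0947 -0.     -0.    ] w 22.4
time_s: 8.2
position: [509.8, -20.9, 77.9]
eef_rot: [0.996, -0.095, -0.0, -0.0]
ft_force: [-0.2, 0.3, -2.7]
width: 22.7
t 8.25 F [ 0.24  0.18 -1.37] Fz [-1.4] z [77.93] loc -0.7 -122.6 M [ 0.03 -0.01 -0.01] q [ 9.955e-01 -9.480e-02 -1.000e-04 -0.000e+00] w 22.6
time_s: 8.62
position: [509.7, -20.9, 76.7]
eef_rot: [0.996, -0.095, -0.0, -0.0]
ft_force: [0.5, 0.1, -2.5]
width: 22.1
t 8.68 F [ 0.23 -0.2  -2.76] Fz [-2.8] z [76.74] loc -0.6 -122.5 M [ 0.05 -0.   -0.01] q [ 0.9955 -0.0947 -0.     -0.    ] w 22.3
```

```bash
python3 -m jog '[[[0,0,-0.002,0,0,0],[0,0,-0.004,0,0,0],[0,0,-0.004,0,0,0]]]' 0; python3 fs.py 2
```

```text
time_s: 9.05
position: [509.7, -20.9, 75.5]
eef_rot: [0.996, -0.095, -0.0, -0.0]
ft_force: [-0.1, -0.4, -1.7]
width: 22.6
t 9.15 F [-0.95 -0.43 -2.06] Fz [-2.3 -1.8] z [75.55 75.56] loc -0.6 -122.5 M [ 0.02  0.02 -0.02] q [ 9.955e-01 -9.470e-02  0.000e+00 -1.000e-04] w 22.6
```

```bash
python3 -m jog '[[[0,0,-0.002,0,0,0],[0,0,-0.004,0,0,0],[0,0,-0.004,0,0,0]]]' 0; python3 fs.py 2
```

```text
time_s: 9.52
position: [509.7, -20.9, 74.3]
eef_rot: [0.996, -0.095, -0.0, -0.0]
ft_force: [0.8, -0.9, -2.5]
width: 22.6
t 9.62 F [ 0.26 -0.31 -1.82] Fz [-1.9 -1.7] z [74.32 74.35] loc -0.6 -122.5 M [-0.03 -0.02  0.07] q [ 0.9955 -0.0948 -0.     -0.    ] w 22.5
```

```bash
python3 -m jog '[[[0,0,-0.002,0,0,0],[0,0,-0.004,0,0,0],[0,0,-0.004,0,0,0]]]' 0; python3 fs.py 2
```

```text
time_s: 10.0
position: [509.7, -20.9, 73.1]
eef_rot: [0.996, -0.095, -0.0, -0.0]
ft_force: [-0.8, -0.2, -2.5]
width: 22.5
t 10.1 F [-0.49 -0.05 -2.62] Fz [-2.6 -2.6] z [73.14 73.16] loc -0.6 -122.5 M [0.06 0.07 0.02] q [ 0.9955 -0.0947 -0.     -0.    ] w 22.6
```

```bash
python3 -m jog '[[[0,0,-0.001,0,0,0],[0,0,-0.002,0,0,0],[0,0,-0.002,0,0,0]]]' 0; python3 fs.py 3
```

```text
time_s: 10.48
position: [509.8, -20.9, 72.6]
eef_rot: [0.996, -0.095, 0.0, -0.0]
ft_force: [-0.3, -0.8, -1.9]
width: 22.3
t 10.62 F [ 0.01  0.23 -1.76] Fz [-0.9 -2.2 -2.2] z [72.57 72.59 72.6 ] loc -0.6 -122.5 M [-0.07 -0.02  0.01] q [ 0.9955 -0.0947  0.     -0.    ] w 22.7
```

```bash
python3 -m jog '[[[0,0,-0.001,0,0,0],[0,0,-0.002,0,0,0],[0,0,-0.002,0,0,0]]]' 0; python3 fs.py 3
```

```text
time_s: 11.0
position: [509.8, -20.9, 72.0]
eef_rot: [0.996, -0.095, 0.0, -0.0]
ft_force: [-0.9, -1.4, 0.9]
width: 22.6
t 11.15 F [-0.63 -1.02  0.77] Fz [0.4 1.  0.9] z [71.98 72.01 72.  ] loc -0.6 -122.5 M [-0.05  0.05  0.01] q [ 9.955e-01 -9.480e-02  0.000e+00 -1.000e-04] w 22.7
```

```bash
python3 -m jog '[[[0,0,-0.001,0,0,0],[0,0,-0.002,0,0,0],[0,0,-0.002,0,0,0]]]' 0; python3 fs.py 3
```

```text
time_s: 11.52
position: [509.9, -20.9, 71.4]
eef_rot: [0.996, -0.095, 0.0, -0.0]
ft_force: [-0.5, -0.2, 2.1]
width: 22.6
t 11.68 F [-0.6  -0.08  2.65] Fz [2.5 2.8 2.7] z [71.41 71.45 71.41] loc -0.6 -122.5 M [ 0.05  0.14 -0.03] q [ 0.9955 -0.0948  0.     -0.    ] w 22.4
```

```bash
python3 -m jog '[[[0.002,0.01,0,0,0,0],[0.0035,0.018,0,0,0,0],[0.005,0.026,0.0002,0,0,0],[0.005,0.026,0.0002,0,0,0]]]' 0; python3 fs.py 3
```

```text
time_s: 12.18
position: [511.4, -12.5, 71.5]
eef_rot: [0.996, -0.094, 0.0, -0.0]
ft_force: [-0.2, -0.3, 2.2]
width: 22.5
t 12.32 F [0.42 0.65 2.98] Fz [3.8 2.4 2.7] z [71.45 71.43 71.44] loc -0.6 -114.1 M [ 0.46 -0.09 -0.  ] q [ 9.955e-01 -9.460e-02  1.000e-04 -3.000e-04] w 22.9
```

```bash
python3 -m jog '[[[0.002,0.01,0,0,0,0],[0.0035,0.018,0,0,0,0],[0.005,0.026,0.0002,0,0,0],[0.005,0.026,0.0002,0,0,0]]]' 0; python3 fs.py 3
```

```text
time_s: 12.82
position: [512.9, -4.8, 71.5]
eef_rot: [0.996, -0.095, 0.0, -0.0]
ft_force: [-0.4, 0.0, 1.1]
width: 22.9
t 12.97 F [-0.45  0.91  2.71] Fz [2.7 3.4 2. ] z [71.49 71.5  71.51] loc -0.6 -106.2 M [ 0.43 -0.07  0.02] q [ 9.955e-01 -9.460e-02  1.000e-04 -3.000e-04] w 22.6
```

```bash
python3 -m jog '[[[0.002,0.01,0,0,0,0],[0.0042,0.022,0.0001,0,0,0],[0.0065,0.033,0.0003,0,0,0],[0.0065,0.033,0.0003,0,0,0]]]' 0; python3 fs.py 3
```

```text
time_s: 13.48
position: [514.9, 5.4, 71.6]
eef_rot: [0.996, -0.094, 0.0, -0.0]
ft_force: [0.4, 1.2, 2.7]
width: 22.5
t 13.62 F [0.46 2.27 2.46] Fz [2.8 2.4 2.2] z [71.62 71.61 71.64] loc -0.6 -95.9 M [ 0.79 -0.12  0.05] q [ 9.955e-01 -9.450e-02  1.000e-04 -4.000e-04] w 22.5
```

```bash
python3 -m jog '[[[0.002,0.01,0,0,0,0],[0.0042,0.022,0.0001,0,0,0],[0.0065,0.033,0.0003,0,0,0],[0.0065,0.033,0.0003,0,0,0]]]' 0; python3 fs.py 3
```

```text
time_s: 14.12
position: [516.8, 15.2, 71.7]
eef_rot: [0.996, -0.094, 0.0, -0.0]
ft_force: [-0.8, 2.6, 2.4]
width: 22.7
t 14.28 F [0.19 2.46 2.07] Fz [1.6 2.4 2.2] z [71.69 71.69 71.7 ] loc -0.6 -85.9 M [ 0.84 -0.11  0.01] q [ 9.955e-01 -9.450e-02  1.000e-04 -4.000e-04] w 22.6
```

Run:
```python
from h import *
c=snap('side','side6');crop(c,'d6',230,400,140,290,4)
c=snap('wrist','wrist6')
```

```text
(no output)
```

View pics/d6.png

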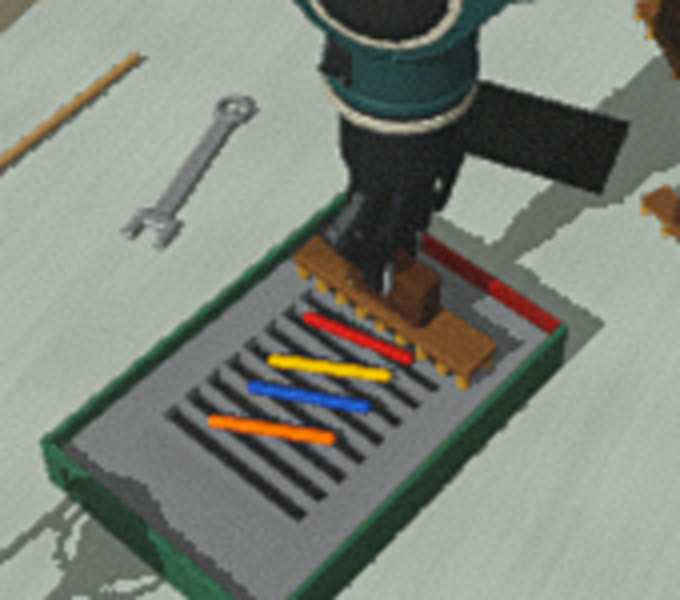

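View pics/wrist6.png

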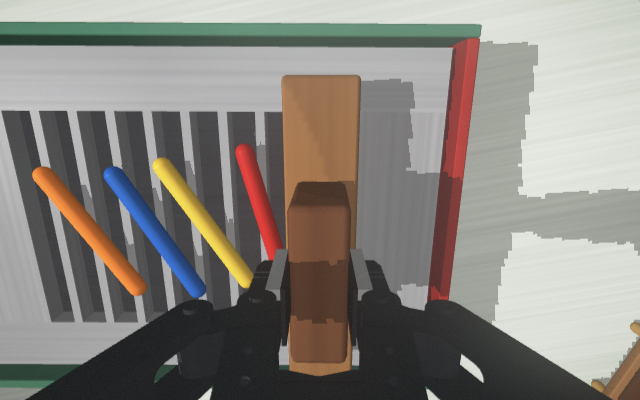

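```bash
python3 -m jog '[[[0.002,0.01,0,0,0,0],[0.0042,0.022,0.0001,0,0,0],[0.0065,0.033,0.0002,0,0,0],[0.0065,0.033,0.0002,0,0,0]]]' 0; python3 fs.py 3
```

```text
time_s: 14.88
position: [518.8, 25.2, 71.8]
eef_rot: [0.996, -0.094, 0.0, -0.0]
ft_force: [-0.5, 1.1, 1.3]
width: 22.5
t 15.03 F [0.34 2.47 1.96] Fz [2.  2.  1.8] z [71.76 71.77 71.79] loc -0.5 -75.8 M [ 0.75 -0.16  0.03] q [ 9.955e-01 -9.450e-02  1.000e-04 -4.000e-04] w 22.5
```

```bash
python3 -m jog '[[[0.002,0.01,0,0,0,0],[0.0042,0.022,0.0001,0,0,0],[0.0065,0.033,0.0002,0,0,0],[0.0065,0.033,0.0002,0,0,0]]]' 0; python3 fs.py 3
```

```text
time_s: 15.52
position: [520.7, 35.0, 71.8]
eef_rot: [0.996, -0.094, 0.0, -0.0]
ft_force: [0.0, 1.2, 2.2]
width: 22.7
t 15.68 F [0.41 2.62 2.05] Fz [0.9 3.2 2. ] z [71.83 71.83 71.83] loc -0.5 -65.7 M [ 0.78 -0.09  0.06] q [ 9.955e-01 -9.450e-02  1.000e-04 -4.000e-04] w 22.6
```

```bash
python3 -m jog '[[[0.002,0.01,0,0,0,0],[0.0042,0.022,0.0001,0,0,0],[0.0065,0.033,0.0001,0,0,0],[0.0065,0.033,0.0001,0,0,0]]]' 0; python3 fs.py 3
```

```text
time_s: 16.18
position: [522.7, 45.0, 71.8]
eef_rot: [0.996, -0.094, 0.0, -0.0]
ft_force: [-0.1, 1.3, 2.0]
width: 22.5
t 16.32 F [0.07 2.06 2.56] Fz [2.7 2.5 2.5] z [71.84 71.87 71.84] loc -0.4 -55.6 M [ 0.67 -0.09 -0.  ] q [ 9.955e-01 -9.450e-02  1.000e-04 -4.000e-04] w 22.4
```

```bash
python3 -m jog '[[[0.002,0.01,0,0,0,0],[0.0042,0.022,0.0001,0,0,0],[0.0065,0.033,0.0001,0,0,0],[0.0065,0.033,0.0001,0,0,0]]]' 0; python3 fs.py 3
```

```text
time_s: 16.82
position: [524.7, 54.9, 71.9]
eef_rot: [0.996, -0.094, 0.0, -0.0]
ft_force: [0.5, 0.3, 1.6]
width: 22.7
t 16.98 F [0.3  2.61 1.45] Fz [1.2 1.7 1.5] z [71.89 71.88 71.88] loc -0.4 -45.5 M [ 0.72 -0.12 -0.  ] q [ 9.955e-01 -9.450e-02  1.000e-04 -4.000e-04] w 22.5
```

```bash
python3 -m jog '[[[0.002,0.01,0,0,0,0],[0.0042,0.022,0.0001,0,0,0],[0.0065,0.033,0.0001,0,0,0],[0.0065,0.033,0.0001,0,0,0]]]' 0; python3 fs.py 3
```

```text
time_s: 17.48
position: [526.6, 64.8, 71.9]
eef_rot: [0.996, -0.094, 0.0, -0.0]
ft_force: [-0.3, 0.9, 1.4]
width: 22.4
t 17.62 F [0.17 1.95 1.15] Fz [0.7 0.8 1.9] z [71.9  71.91 71.9 ] loc -0.4 -35.5 M [ 0.64 -0.09  0.07] q [ 9.955e-01 -9.450e-02  1.000e-04 -3.000e-04] w 22.4
```

```bash
python3 -m jog '[[[0.002,0.01,-0.0002,0,0,0],[0.0042,0.022,-0.0004,0,0,0],[0.0065,0.033,-0.0004,0,0,0],[0.0065,0.033,-0.0004,0,0,0]]]' 0; python3 fs.py 3
python3 - <<'E'
from h import *
c=snap('side','side7');crop(c,'d7',230,400,140,290,4)
c=snap('wrist','wrist7')
E
```

```text
time_s: 18.12
position: [528.6, 74.7, 71.8]
eef_rot: [0.996, -0.094, 0.0, -0.0]
ft_force: [-0.3, -0.6, 1.8]
width: 22.9
t 18.27 F [0.86 2.68 1.72] Fz [2.3 1.7 1.1] z [71.82 71.82 71.84] loc -0.3 -25.3 M [ 0.8  -0.14 -0.1 ] q [ 9.955e-01 -9.450e-02  2.000e-04 -4.000e-04] w 22.8
```

View pics/d7.png

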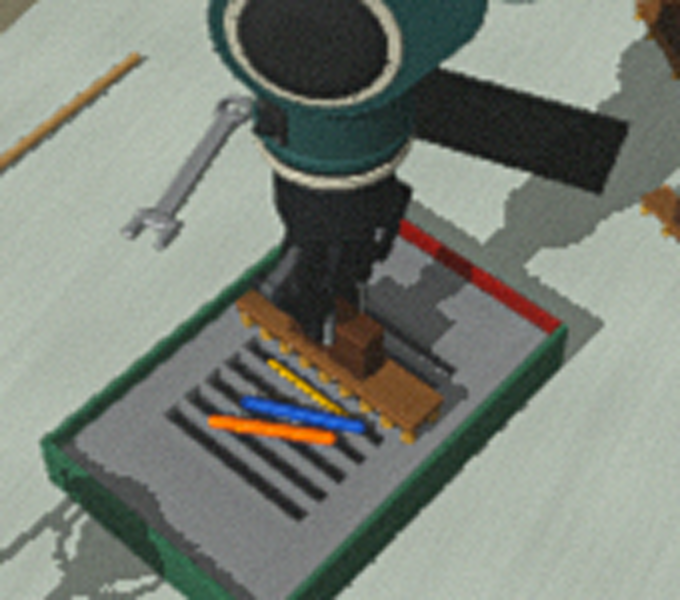

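View pics/wrist7.png

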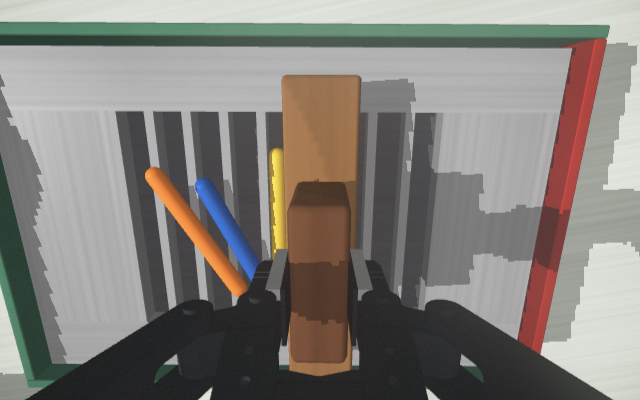

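Yellow has dropped into a groove at (277,215) in the wrist view. Blue and orange are still slanted, and the red rod is hidden under the rake. I'll keep going.

```bash
python3 -m jog '[[[0.002,0.01,0,0,0,0],[0.0042,0.022,-0.0001,0,0,0],[0.0065,0.033,-0.0002,0,0,0],[0.0065,0.033,-0.0002,0,0,0]]]' 0; python3 fs.py 3
```

```text
time_s: 18.88
position: [530.5, 84.6, 71.7]
eef_rot: [0.996, -0.094, 0.0, -0.0]
ft_force: [0.3, 0.5, 2.7]
width: 22.6
t 19.02 F [0.58 2.23 1.9 ] Fz [2.2 1.5 1.9] z [71.75 71.77 71.77] loc -0.3 -15.2 M [ 0.75 -0.15 -0.02] q [ 9.955e-01 -9.450e-02  2.000e-04 -4.000e-04] w 22.6
```

```bash
python3 -m jog '[[[0.002,0.01,0,0,0,0],[0.0042,0.022,-0.0001,0,0,0],[0.0065,0.033,-0.0002,0,0,0],[0.0065,0.033,-0.0002,0,0,0]]]' 0; python3 fs.py 3
```

```text
time_s: 19.52
position: [532.5, 94.5, 71.7]
eef_rot: [0.996, -0.094, 0.0, -0.0]
ft_force: [0.3, 0.6, 2.9]
width: 22.6
t 19.68 F [0.66 2.17 3.04] Fz [3.5 2.6 3. ] z [71.66 71.68 71.69] loc -0.2 -5.1 M [ 0.73 -0.12  0.03] q [ 9.955e-01 -9.450e-02  1.000e-04 -4.000e-04] w 22.6
```

```bash
python3 -m jog '[[[0.002,0.01,0,0,0,0],[0.0042,0.022,-0.0001,0,0,0],[0.0065,0.033,-0.0003,0,0,0],[0.0065,0.033,-0.0003,0,0,0]]]' 0; python3 fs.py 3
```

```text
time_s: 20.18
position: [534.4, 104.4, 71.6]
eef_rot: [0.996, -0.094, 0.0, -0.0]
ft_force: [-0.5, 0.0, 3.5]
width: 23.1
t 20.32 F [0.11 2.15 2.82] Fz [3.6 2.  2.9] z [71.63 71.61 71.64] loc -0.2 5.0 M [ 0.72 -0.14 -0.05] q [ 9.955e-01 -9.450e-02  2.000e-04 -4.000e-04] w 22.2
```

```bash
python3 -m jog '[[[0.002,0.01,0,0,0,0],[0.0042,0.022,-0.0001,0,0,0],[0.0065,0.033,-0.0002,0,0,0],[0.0065,0.033,-0.0002,0,0,0]]]' 0; python3 fs.py 3
```

```text
time_s: 20.82
position: [536.3, 114.4, 71.5]
eef_rot: [0.996, -0.094, 0.0, -0.0]
ft_force: [-0.4, 0.4, 2.8]
width: 22.7
t 20.98 F [0.62 1.88 2.9 ] Fz [3.  2.6 3.1] z [71.56 71.56 71.57] loc -0.2 15.2 M [ 0.86 -0.15  0.04] q [ 9.955e-01 -9.450e-02  2.000e-04 -5.000e-04] w 23.0
```

```bash
python3 -m jog '[[[0.002,0.01,0,0,0,0],[0.0042,0.022,-0.0001,0,0,0],[0.0065,0.033,-0.0002,0,0,0],[0.0065,0.033,-0.0002,0,0,0]]]' 0; python3 fs.py 3
```

```text
time_s: 21.48
position: [538.3, 124.3, 71.5]
eef_rot: [0.996, -0.094, 0.0, -0.0]
ft_force: [0.9, 1.0, 3.2]
width: 22.5
t 21.62 F [0.52 2.3  3.29] Fz [3.2 3.5 3.2] z [71.49 71.53 71.52] loc -0.1 25.3 M [ 0.84 -0.23 -0.04] q [ 9.955e-01 -9.450e-02  2.000e-04 -5.000e-04] w 23.2
```

```bash
python3 -m jog '[[[0.002,0.01,0,0,0,0],[0.0042,0.022,-0.0001,0,0,0],[0.0065,0.033,-0.0002,0,0,0],[0.0065,0.033,-0.0002,0,0,0]]]' 0; python3 fs.py 3
python3 - <<'E'
from h import *
c=snap('side','side8');crop(c,'d8',230,400,140,290,4)
c=snap('wrist','wrist8')
E
```

```text
time_s: 22.12
position: [540.2, 134.1, 71.4]
eef_rot: [0.996, -0.094, 0.0, -0.0]
ft_force: [0.0, 1.1, 3.0]
width: 22.4
t 22.27 F [0.76 2.32 2.87] Fz [2.7 2.6 3.4] z [71.44 71.46 71.46] loc -0.1 35.4 M [ 0.83 -0.15  0.06] q [ 9.955e-01 -9.450e-02  2.000e-04 -5.000e-04] w 22.6
```

View pics/d8.png

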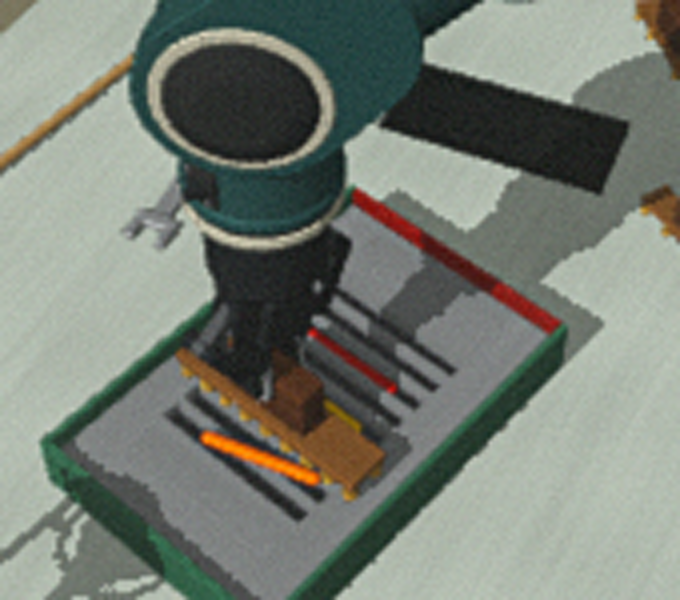

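View pics/wrist8.png

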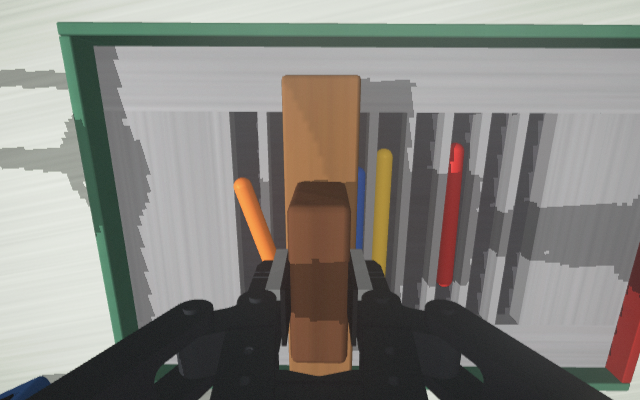

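Red, yellow and blue are down in the grooves. Orange is turning against the tines at (255,220), with two grooves left, so I'll slow down.

```bash
python3 -m jog '[[[0.001,0.005,0,0,0,0],[0.002,0.01,0,0,0,0],[0.003,0.015,-0.0001,0,0,0],[0.004,0.02,-0.0002,0,0,0],[0.005,0.026,-0.0002,0,0,0],[0.005,0.026,-0.0002,0,0,0]]]' 0; python3 fs.py 3
```

```text
time_s: 23.12
position: [541.7, 141.6, 71.3]
eef_rot: [0.996, -0.095, 0.0, -0.0]
ft_force: [0.0, -1.7, 3.3]
width: 22.5
t 23.27 F [ 0.75 -0.33  3.94] Fz [4.  3.9 3.9] z [71.33 71.37 71.36] loc -0.1 43.0 M [ 0.1  -0.11 -0.02] q [ 9.955e-01 -9.460e-02  1.000e-04 -3.000e-04] w 22.6
```

```bash
python3 -m jog '[[[0.001,0.005,0,0,0,0],[0.002,0.01,0,0,0,0],[0.003,0.015,-0.0001,0,0,0],[0.004,0.02,-0.0002,0,0,0],[0.005,0.026,-0.0002,0,0,0],[0.005,0.026,-0.0002,0,0,0]]]' 0; python3 fs.py 3;python3 - <<'E'
from h import *
c=snap('side','side9');crop(c,'d9',230,400,140,290,4)
c=snap('wrist','wrist9')
E
```

```text
time_s: 24.02
position: [543.2, 149.4, 71.3]
eef_rot: [0.996, -0.095, 0.0, -0.0]
ft_force: [0.7, -0.8, 3.2]
width: 22.5
t 24.18 F [-0.01 -0.05  2.99] Fz [2.2 4.  2.8] z [71.31 71.3  71.31] loc -0.1 50.9 M [ 0.09 -0.12 -0.01] q [ 9.955e-01 -9.460e-02  1.000e-04 -3.000e-04] w 22.4
```

View pics/d9.png

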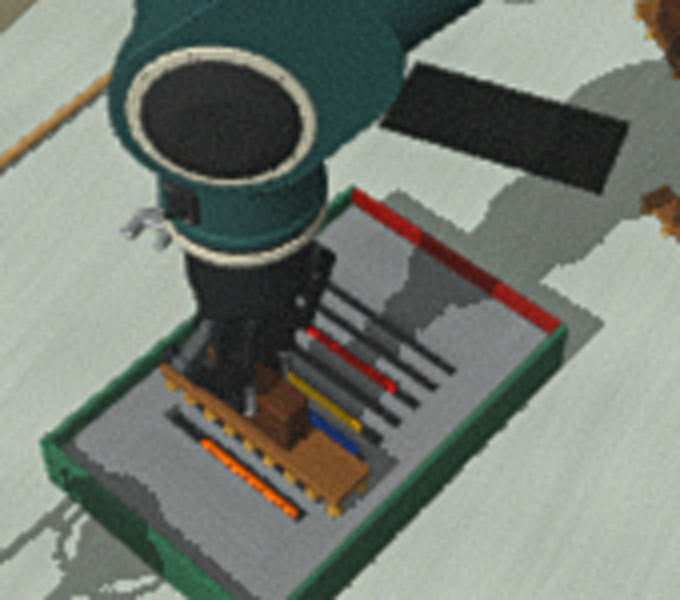

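View pics/wrist9.png

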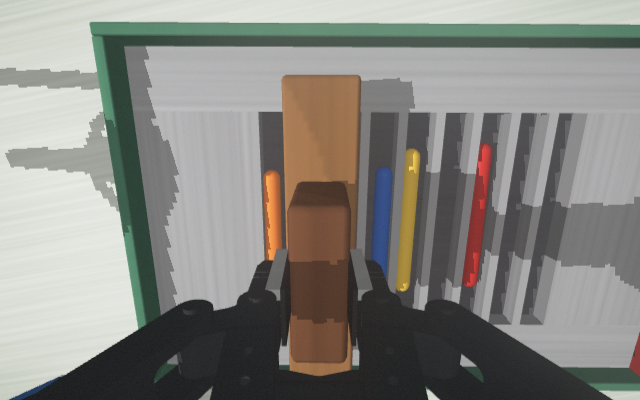

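All four rods are down, with orange in the last groove. I'll continue to the far strip.

```bash
python3 -m jog '[[[0.002,0.01,0,0,0,0],[0.0042,0.022,-0.0001,0,0,0],[0.0065,0.033,-0.0003,0,0,0],[0.0065,0.033,-0.0003,0,0,0]]]' 0; python3 fs.py 3
```

```text
time_s: 24.78
position: [545.2, 159.7, 71.2]
eef_rot: [0.996, -0.094, 0.0, -0.0]
ft_force: [-0.2, 0.8, 3.3]
width: 22.3
t 24.93 F [0.57 2.06 2.53] Fz [2.3 2.9 2.4] z [71.24 71.27 71.27] loc -0.1 61.3 M [ 0.79 -0.18  0.03] q [ 9.955e-01 -9.450e-02  2.000e-04 -5.000e-04] w 22.3
```

```bash
python3 -m jog '[[[0.002,0.01,0,0,0,0],[0.0042,0.022,-0.0001,0,0,0],[0.0065,0.033,-0.0003,0,0,0],[0.0065,0.033,-0.0003,0,0,0]]]' 0; python3 fs.py 3
```

```text
time_s: 25.42
position: [547.1, 169.5, 71.2]
eef_rot: [0.996, -0.094, 0.0, -0.0]
ft_force: [1.1, 0.9, 2.3]
width: 22.6
t 25.57 F [0.93 1.88 2.91] Fz [3.  3.2 2.5] z [71.14 71.15 71.17] loc -0.0 71.4 M [ 0.65 -0.14 -0.01] q [ 9.955e-01 -9.450e-02  2.000e-04 -5.000e-04] w 22.6
```

```bash
python3 -m jog '[[[0.002,0.01,0,0,0,0],[0.0042,0.022,-0.0001,0,0,0],[0.0065,0.033,-0.0003,0,0,0],[0.0065,0.033,-0.0003,0,0,0]]]' 0; python3 fs.py 3
```

```text
time_s: 26.08
position: [549.0, 179.4, 71.0]
eef_rot: [0.996, -0.094, 0.0, -0.0]
ft_force: [0.5, -0.1, 2.1]
width: 22.6
t 26.23 F [0.75 1.82 2.6 ] Fz [2.8 2.4 2.6] z [71.05 71.08 71.06] loc 0.0 81.4 M [ 0.64 -0.14 -0.01] q [ 9.955e-01 -9.450e-02  2.000e-04 -5.000e-04] w 22.6
```

```bash
python3 -m jog '[[[0.002,0.01,0,0,0,0],[0.0042,0.022,-0.0001,0,0,0],[0.0065,0.033,-0.0004,0,0,0],[0.0065,0.033,-0.0004,0,0,0]]]' 0; python3 fs.py 3
```

```text
time_s: 26.72
position: [551.0, 189.3, 70.9]
eef_rot: [0.996, -0.094, 0.0, -0.0]
ft_force: [0.9, 0.9, 2.2]
width: 22.6
t 26.88 F [0.55 1.82 2.6 ] Fz [2.3 2.7 2.8] z [70.95 70.98 70.97] loc 0.0 91.5 M [ 0.65 -0.17  0.06] q [ 9.955e-01 -9.450e-02  2.000e-04 -5.000e-04] w 22.6
```

```bash
python3 -m jog '[[[0.002,0.01,0,0,0,0],[0.0042,0.022,-0.0001,0,0,0],[0.0065,0.033,-0.0004,0,0,0],[0.0065,0.033,-0.0004,0,0,0]]]' 0; python3 fs.py 3
```

```text
time_s: 27.38
position: [553.0, 199.2, 70.8]
eef_rot: [0.996, -0.094, 0.0, -0.0]
ft_force: [-0.4, 0.7, 2.9]
width: 22.6
t 27.52 F [-0.27  2.21  2.83] Fz [3.3 2.8 2.4] z [70.79 70.83 70.86] loc 0.1 101.6 M [ 0.65 -0.19  0.01] q [ 9.955e-01 -9.450e-02  2.000e-04 -5.000e-04] w 22.5
```

```bash
python3 -m jog '[[[0.002,0.01,0,0,0,0],[0.0042,0.022,-0.0001,0,0,0],[0.0065,0.033,-0.0004,0,0,0],[0.0065,0.033,-0.0004,0,0,0]]]' 0; python3 fs.py 3
python3 - <<'E'
from h import *
c=snap('wrist','wrist10')
c=snap('side','side10');crop(c,'d10',200,400,140,290,4)
E
```

```text
time_s: 28.02
position: [554.9, 209.1, 70.7]
eef_rot: [0.996, -0.094, 0.0, -0.0]
ft_force: [0.7, 1.3, 2.2]
width: 22.5
t 28.18 F [0.9  1.78 2.34] Fz [1.9 2.2 3. ] z [70.72 70.73 70.74] loc 0.2 111.7 M [ 0.68 -0.16  0.02] q [ 9.955e-01 -9.460e-02  2.000e-04 -5.000e-04] w 22.5
```

View pics/wrist10.png

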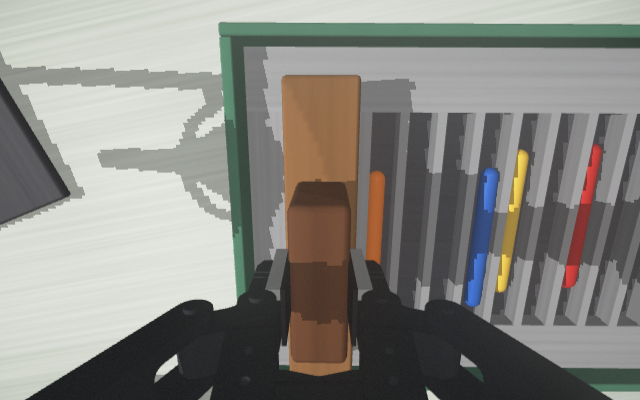

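View pics/d10.png

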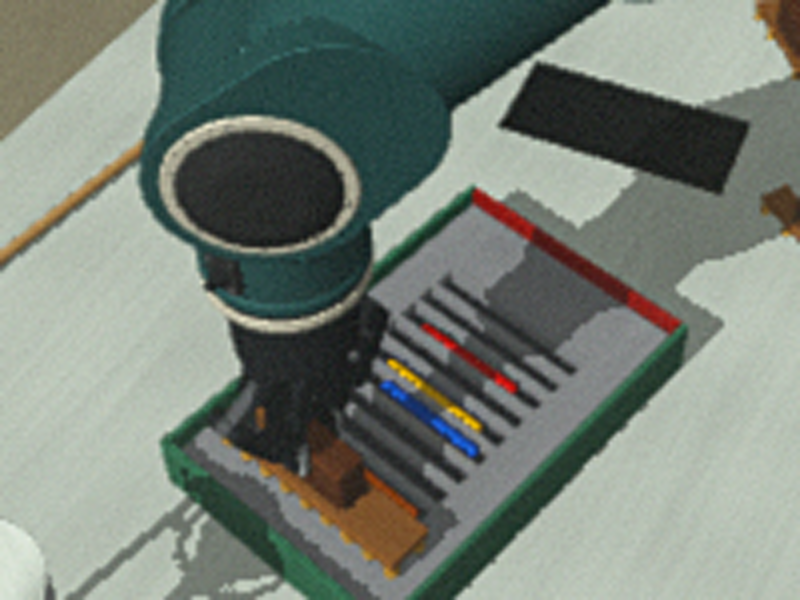

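All four rods lie along the grooves. In the wrist view they are orange (377,215), blue (482,235), yellow (512,220) and red (583,215). The rake is on the far strip at tray y=112 mm. Now I'll lift it and carry it back to the mat.

```bash
python3 -m jog '[[[0,0,0.01,0,0,0],[0,0,0.05,0,0,0],[0,0,0.15,0,0,0],[0,0,0.3,0,0,0],[0,-0.05,0.333,0,0,0.01],[0,-0.2,0.333,0,0,0.03],[0,-0.35,0.333,0,0,0.05],[0,-0.5,0.333,0,0,0.07],[0,-0.65,0.333,0,0,0.09],[0,-0.8,0.333,0,0,0.101],[0,-0.9,0.333,0,0,0.101],[0,-0.9,0.333,0,0,0.101]]]' 0
python3 fs.py 2
```

```text
time_s: 29.78
position: [554.4, -64.5, 171.0]
eef_rot: [0.998, 0.062, -0.0, 0.0]
ft_force: [-0.3, 0.2, -2.1]
width: 22.5
t 29.88 F [ 0.1   0.31 -2.19] Fz [-2.3 -2.1] z [170.99 170.94] loc 51.1 -153.8 M [-0.01  0.03  0.01] q [ 9.98e-01  6.36e-02  0.00e+00 -1.00e-04] w 22.7
```

```bash
python3 -m jog '[[[0,-0.15,0,0,0,0],[0,-0.3,0,0,0,0],[-0.011,-0.45,0,0,0,0],[-0.011,-0.56,0,0,0,0],[-0.011,-0.602,0,0,0,0],[-0.011,-0.602,0,0,0,0],[-0.011,-0.602,0,0,0,0]]]' 0
python3 fs.py 2;python3 - <<'E'
from h import *
c=snap('wrist','wrist11')
E
```

```text
time_s: 30.75
position: [551.9, -240.4, 170.6]
eef_rot: [0.998, 0.065, 0.0, -0.0]
ft_force: [0.3, -0.1, -2.5]
width: 22.5
t 30.85 F [ 0.48  0.6  -2.9 ] Fz [-3.4 -2.4] z [170.64 170.66] loc 82.3 -330.5 M [ 0.03  0.   -0.01] q [ 9.979e-01  6.460e-02  1.000e-04 -2.000e-04] w 22.5
```

View pics/wrist11.png

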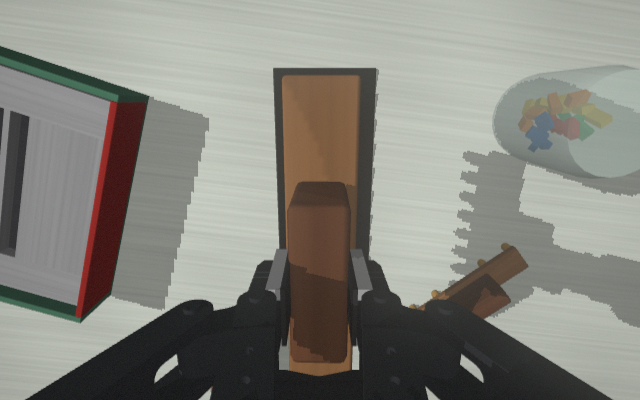

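The rake is aligned over the mat, which shows as an even border around it (274–377 px). Lowering.

```bash
python3 -m jog '[[[0,-0.015,-0.15,0,0,0],[0,-0.015,-0.28,0,0,0],[0,-0.015,-0.37,0,0,0],[0,-0.015,-0.42,0,0,0],[0,-0.015,-0.435,0,0,0],[0,-0.015,-0.44,0,0,0],[0,-0.015,-0.44,0,0,0],[0,-0.015,-0.44,0,0,0]]]' 0
python3 fs.py 3
```

```text
time_s: 31.9
position: [551.8, -247.0, 39.2]
eef_rot: [0.998, 0.064, 0.0, 0.0]
ft_force: [-0.0, 1.1, -2.3]
width: 22.6
t 32.05 F [ 0.19  0.55 -2.27] Fz [-1.9 -2.4 -2.6] z [39.07 38.92 38.82] loc 83.2 -336.5 M [-0.02  0.03  0.05] q [9.98e-01 6.37e-02 1.00e-04 1.00e-04] w 22.7
```

```bash
python3 -m jog '[[[0,0,-0.001,0,0,0],[0,0,-0.002,0,0,0],[0,0,-0.002,0,0,0]]]' 0
python3 fs.py 3
```

```text
time_s: 32.42
position: [551.5, -246.8, 37.9]
eef_rot: [0.998, 0.064, -0.0, -0.0]
ft_force: [-0.0, 0.5, -1.9]
width: 22.7
t 32.58 F [ 0.22 -0.11 -2.47] Fz [-2.5 -2.1 -2.8] z [37.87 37.91 37.92] loc 83.1 -336.4 M [-0.01  0.   -0.04] q [ 0.998   0.0638 -0.     -0.    ] w 22.4
```

```bash
python3 -m jog '[[[0,0,-0.002,0,0,0],[0,0,-0.004,0,0,0],[0,0,-0.004,0,0,0]]]' 0
python3 fs.py 3
```

```text
time_s: 32.95
position: [551.5, -246.8, 36.7]
eef_rot: [0.998, 0.064, -0.0, -0.0]
ft_force: [-0.2, 0.4, -2.0]
width: 22.9
t 33.1 F [-0.03  0.21 -1.62] Fz [-1.6 -2.7 -0.6] z [36.69 36.71 36.72] loc 83.1 -336.4 M [ 0.04 -0.02  0.  ] q [ 0.998   0.0637 -0.     -0.    ] w 22.5
```

```bash
python3 -m jog '[[[0,0,-0.0005,0,0,0],[0,0,-0.001,0,0,0],[0,0,-0.001,0,0,0]]]' 0
python3 fs.py 3
```

```text
time_s: 33.48
position: [551.5, -246.8, 36.5]
eef_rot: [0.998, 0.064, 0.0, -0.0]
ft_force: [-1.1, 1.0, 0.3]
width: 22.3
t 33.62 F [-0.86 -0.39  1.28] Fz [1.3 1.4 1.2] z [36.52 36.53 36.5 ] loc 83.2 -336.5 M [ 0.12  0.2  -0.02] q [ 0.998   0.0637  0.     -0.    ] w 22.4
```

The force shows the rake on the mat. I'll release it, then rise.

```bash
python3 -m jog '[[[0,0,0,0,0,0],[0,0,0,0,0,0],[0,0,0,0,0,0],[0,0,0,0,0,0],[0,0,0,0,0,0],[0,0,0,0,0,0],[0,0,0,0,0,0],[0,0,0,0,0,0],[0,0,0.02,0,0,0],[0,0,0.06,0,0,0],[0,0,0.2,0,0,0],[0,0,0.35,0,0,0],[0,0,0.5,0,0,0],[0,0,0.65,0,0,0],[0,0,0.8,0,0,0],[0,0,0.8,0,0,0],[0,0,0.8,0,0,0]]]' 1
python3 - <<'E'
from h import *
c=snap('wrist','wrist12')
d=snap('scene','scene12');crop(d,'s12',220,420,110,280,4)
h,w=c['z_map'].shape; K=c['mtx'];T=c['extrinsics']
uu,vv=np.meshgrid(np.arange(w),np.arange(h)); d=c['z_map']
W=np.stack([(uu-K[0,2])/K[0,0]*d,(vv-K[1,2])/K[1,1]*d,d],-1)@T[:3,:3].T+T[:3,3]
for lo,hi in((65,85),(22,40)):
    m=(uu>240)&(uu<400)&(vv<260)&(W[...,2]>lo)&(W[...,2]<hi)&(d>0); p=W[m]
    print(m.sum(),p[:,2].mean(),cv2.minAreaRect(p[:,:2].astype(np.float32)))
E
```

```text
time_s: 35.75
position: [551.2, -246.7, 276.6]
eef_rot: [0.998, 0.064, 0.0, 0.0]
ft_force: [0.1, 0.2, -0.3]
width: 85.3
1527 74.4055164974401 ((550.8953247070312, -247.51210021972656), (70.05941009521484, 23.779949188232422), 6.881502628326416)
2815 30.68349714630838 ((551.220703125, -247.5126190185547), (164.7313690185547, 36.03861999511719), 7.286649227142334)
```

View pics/wrist12.png

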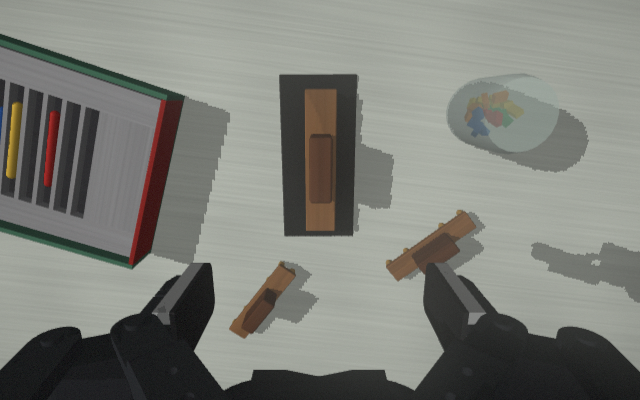

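View pics/s12.png

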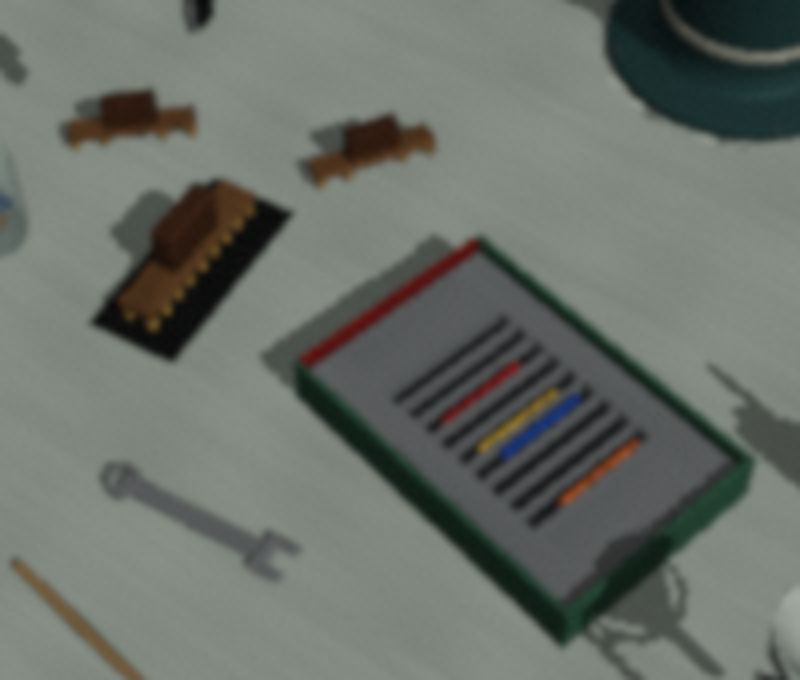

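The rake stands upright on its mat at (551,-247), yaw 0.12–0.13. The rods look parallel, so I'll check their heights and angles before handing in.

Run:
```python
from h import *
for f in('scene12','wrist10'):
    c=ld(f); K=c['mtx'];T=c['extrinsics'];h,w=c['z_map'].shape
    uu,vv=np.meshgrid(np.arange(w),np.arange(h)); d=c['z_map']
    W=np.stack([(uu-K[0,2])/K[0,0]*d,(vv-K[1,2])/K[1,1]*d,d],-1)@T[:3,:3].T+T[:3,3]
    X=(W[...,0]-533.6)*.9819-(W[...,1]-99.3)*.1894; Y=(W[...,0]-533.6)*.1894+(W[...,1]-99.3)*.9819
    hsv=cv2.cvtColor(c['img'],cv2.COLOR_RGB2HSV); H,S,V=[hsv[...,i] for i in range(3)]
    ins=(abs(X)<70)&(abs(Y)<95)&(S>110)&(V>40)&(W[...,2]<60)
    for nm,m in(('red',(H<4)|(H>172)),('orange',(H>5)&(H<16)),('yellow',(H>18)&(H<35)),('blue',(H>105)&(H<130))):
        k=ins&m
        if k.sum()<15: print(f,nm,k.sum());continue
        print(f,nm,k.sum(),'zmax~',np.percentile(W[k][:,2],95).round(1),'xy',X[k].mean().round(1),Y[k].mean().round(1),'ang',np.polyfit(X[k],Y[k],1)[0].round(3))
```

```text
scene12 red 52 zmax~ 43.1 xy 3.5 -41.9 ang -0.0
scene12 orange 69 zmax~ 42.1 xy -11.5 78.4 ang -0.005
scene12 yellow 59 zmax~ 43.3 xy 1.5 -1.6 ang -0.012
scene12 blue 74 zmax~ 42.8 xy -8.4 15.7 ang -0.008
wrist10 red 1710 zmax~ 37.6 xy 4.0 -40.6 ang 0.013
wrist10 orange 1362 zmax~ 36.6 xy 5.4 79.7 ang 0.003
wrist10 yellow 1629 zmax~ 37.3 xy 3.2 -0.1 ang -0.005
wrist10 blue 2386 zmax~ 37.0 xy -7.2 16.3 ang -0.004
```

```bash
python3 -c "
from plant import job; print(job.sign_off())"
```

```text
the job is handed in; nothing more can be done
None
```

I combed the tray in one stroke, all four rods dropped into the grooves, and the rake is back on its mat. The job was handed in at about 36 s of the 72 s allowed, and the hand-in gave no verdict.

- **Stroke:** I set the rake down on the red-end strip at tray y ≈ -122 mm and drew it to +112 mm. The vertical force at the wrist, less the rake's weight, was about 3.7 to 6.4 N at the readings taken between steps. I took no force readings while the rake was moving.
- **Rods:** All four lie within about 0.015 rad of the grooves, near tray y -42 (red), -2 (yellow), +16 (blue) and +78 mm (orange). The close wrist depth puts their tops at about 37 mm, so their centres are near 32 mm, inside the 22 to 37.5 mm band.
- **Rake:** It stands upright at (551, -247) mm with yaw about 0.12. That is about 2 mm from the mat centre and 0.01 rad off its direction. The gripper is clear of everything.
- **Bystanders:** The arm kept clear of the funnel, jar, spanner and radio, and the jar and spanner look unmoved in the last pictures. I did not measure any of the four again.

Three readings disagreed with what I expected:
- **Rod heights:** The coarser scene-camera depth put the rod tops at about 43 mm. I trusted the closer wrist view, taken before the rake was lifted off.
- **Bed height:** The depth camera showed the bed at a uniform 39 mm, so I felt for it by force instead.
- **Sideways force:** The wrist sensor showed about +2 N along the stroke direction, opposite in sign to the drag I expected. I left this unexplained.

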